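# Hang the picking bin on the bench rail and stock it

### The job

Pick up the grey picking bin, tip its front up by about 20 degrees, hook the lip at its back over the upper rail of the stand between the two posts, then swing the front down so that the bin hangs level with its back against the lower rail. Once it hangs there, stand the screw-cap vial upright in it. Do not knock over the other bottle.

Things in the scene. Friction and masses are not known exactly. Their poses are not given: they have to be found in the camera images.
- rail (a point): Fixed bare-metal rail stand. Point: middle of the top edge of its upper rail, 150 mm above the bench. x level, square to the rail, from the stand's front (nearer the robot) to its back; y along the rail; z up. Upper rail: flat bar 300 mm long (y), 6 mm thick (x -3 to 3 mm), 24 mm tall. Posts 20 mm square stand behind it at y = +-135 mm, no higher; between them the space behind it is free.
- lower_rail (a point): Middle of the front face of the stand's lower rail (300 mm long, 8 mm thick, 20 mm tall, parallel to the upper one), 48 mm below the upper rail's top edge and 13 mm in front of the upper rail's middle plane. Same axes as the rail point. Below it, at the posts, two feet 10 mm high reach 9 mm forward of it.
- bin_grip (a point): Loose grey picking bin, 0.22 kg, upright on the bench at first. Bin axes: x from front (fin) to back (lip), y its left, z up. A solid grip fin stands out from the middle of the front wall: 14 mm thick (y; grip it so), 42 mm long (x), 40 mm tall. Point: inside the fin, 27 mm before the front wall, half-way up, 40 mm above the bin's underside. Toe point: x +143, z +16 mm from here.
- bin_toe (a point): Bin's rear lip, 100 mm wide (y): a plate runs back from the top of the back wall and turns down in a 4 mm thick toe. Slot between wall and toe: 16 mm wide (x), open below; its roof is 70 mm above the underside, the toe reaches 14 mm below the roof. Point: middle of the toe's lower front edge, bin axes. Bin hung level: roof on the upper rail, this point at x +3, z -14 mm in the rail point's axes.
- bin_floor (a point): Middle of the bin's inner floor, 4 mm above its underside, bin axes; x +77, z -36 mm from the grip point. Open-topped tub 100 mm deep (x) by 130 mm wide (y) outside, walls 4 mm; sides 66 mm high, front wall 60 mm, back wall 74 mm above the underside.
- vial_mid (a point): Loose glass vial with a broad ribbed grey screw cap, 46 mm in diameter, 91 mm tall, about 0.09 kg, standing on the bench. Point: on its axis, half-way up (45.5 mm above its foot); z is its axis, up.
- bottle_mid (a point): Bystander to leave standing: larger clear bottle with a ribbed white cap, 70 mm in diameter, 142 mm tall, on the bench. Point: on its axis, half-way up (71 mm above its foot); z up.
There are look-alikes about, which are no part of the job. Of the things that look like the part that bears vial_mid, the larger one is meant.

How it is judged:
On the way, in this order (a step that is already met when the one before it is completed fails the run):
1. with the bin tipped front-up by at least 0.17 rad, its lip toe is hooked behind the upper rail, at least 3 mm below the rail's top edge, between the posts (x of bin_toe in the frame of rail between 0.001 and 0.02 m and y of bin_toe in the frame of rail between -0.08 and 0.08 m and z of bin_toe in the frame of rail between -0.025 and -0.003 m and angle between bin_grip's own z axis and vertical above 0.17 rad and z of bin_grip in the frame of rail above -0.02 m), for 0.1 s.
2. the bin has been swung down and hangs level on the upper rail (within 0.08 rad) with the vial not yet in it (x of bin_toe in the frame of rail between 0.0005 and 0.009 m and y of bin_toe in the frame of rail between -0.078 and 0.078 m and z of bin_toe in the frame of rail between -0.02 and -0.009 m and angle between bin_grip's own z axis and vertical below 0.08 rad and angle between the x axis of bin_grip and the x axis of rail, either way round below 0.12 rad and distance between vial_mid and bin_floor above 0.08 m), for 0.3 s.
At the end, for the whole second after the job is handed in: The bin hangs level (within 0.08 rad) with its lip over the upper rail between the posts, the toe point at 0.5 to 9 mm behind the rail's middle plane and 9 to 20 mm below its top edge, square to the rail within 0.12 rad; the vial stands upright (within 0.2 rad) on the bin's inner floor (x of bin_toe in the frame of rail between 0.0005 and 0.009 m and y of bin_toe in the frame of rail between -0.078 and 0.078 m and z of bin_toe in the frame of rail between -0.02 and -0.009 m and angle between bin_grip's own z axis and vertical below 0.08 rad and angle between the x axis of bin_grip and the x axis of rail, either way round below 0.12 rad and x of vial_mid in the frame of bin_floor between -0.04 and 0.04 m and y of vial_mid in the frame of bin_floor between -0.055 and 0.055 m and z of vial_mid in the frame of bin_floor between 0.037 and 0.054 m and angle between vial_mid's own z axis and vertical below 0.2 rad); the robot touches nothing.
It fails at once if the other bottle is knocked over (tilts more than 0.5 rad) (angle between bottle_mid's own z axis and vertical above 0.5 rad).
It also fails if it takes over 67 s, if anything falls off the work surface, if the arm or the gripper's body presses on something with over 40 N, if the wrist force passes 120 N, or if a joint passes its speed limit or range.

### The arm

A 6-joint arm with a two-finger parallel gripper is mounted at the origin on a cart in front of the work surface, level with it; the furniture and walls round the work are solid. World frame = base frame: x ahead of the robot, y to its left, z up, the work surface at z = 0. Lengths are in m, angles in rad, forces in N, time in s.
With the tool pointing down it reaches from about 0.375 to 0.9 m from the base axis. Payload 3.1 kg.
Tool frame: the origin (TCP) lies between the finger pads; the fingertips stand 17 mm ahead of it and the grasp point (between the pads) lies 2 mm behind it (robot.nose_length is the distance from the TCP to the fingertips, in m); z points along the fingers, y is the line along which they close (so a half turn about z gives the same grasp; the last joint's range is limited). The gripper opens to 87 mm and grips with 3 to 60 N. Pads are 19 mm wide; open, the fingers measure 117 mm over their backs; the gripper's body (75 mm by 190 mm) begins 51 mm behind the grasp point.
Start: joints at [-1.347, 0.527, 1.433, -0, 1.181, -0.178], TCP at [0.244, -0.575, 0.24] pointing down, gripper open.
Joint ranges: [-3.08, 3.08], [-0.75, 2.2], [0.22, 2.44], [-1.43, 4.57], [0, 2.65], [-2.85, 2.85]. Speed limits (rad/s): [2.79, 2.79, 3.14, 3.14, 3.14, 3.14].

### API

Orientations are given as a unit quaternion [x, y, z, w].
In Python, from rig import robot, cams gives the robot as it stands.
- The arm moves only by the shell command python3 -m pendant 'ROWS' [FORCE]. ROWS is JSON, a list of rows, each an object with "jaw": the opening, from 0 (shut) to 1 (fully open); "linear": the shift along the tool's x, y, z in cm, a list of three; "twist": the turn about the tool's z in degrees. A call has 1 to 12 rows; each row shifts and turns the commanded pose from where the row before left it, along the tool's axes as they then stand; what a row does not reach is not made up. A row lasts 1/12 s, in which the tool goes at most 41.7 mm and 7.16 degrees, less where a joint would pass 70% of its speed; a pose out of reach is approached as far as the arm can. A call is refused whole if a number of a shift passes 4.17 or a number of a turn 7.16, either way. A call with a gripper value outside its range is refused whole. The fingers move at their own pace and stop on an object; FORCE is the grip in N (left out, the last holds). Time passes only in rows, so rows that do not move let the fingers close. It gives the time, the measured TCP pose, the force, the opening and the grip force at its end, in the units of the state.
- robot.get_obs(): the state, without advancing time (a new reading comes with each control period).
- cams.camera(name): name is "scene" or "top"; returns a dict with "color" (400x640x3 uint8, blue, green, red), "depth" (400x640 float32, m along the optical axis (not along the pixel's ray), 0 where there is no reading), "fov_y" (degrees; the focal length in pixels is half the picture's height over the tangent of half this angle, whatever the lens; pixels are square), "cx", "cy" (the principal point, pixels), "view" (4x4, takes a point from world to camera coordinates). Camera axes: x right, y down, z forward; pixel columns grow to the right and rows downward; lengths in m; the calibration is good to about 2 mm. A picture is of the moment at which its call begins.
- robot.hand_in(): hands the job in; it is judged then, once.
The state is a dict: "time": time; "q": joint angles; "joint_velocities": joint speeds; "joint_torque": joint torques, N m; "position": TCP position; "tool_rot": TCP orientation; "ft_force": force on the tool from outside, world axes, zero at the start; "moment": the same for the moment, N m; "grip_width": finger opening in m; "grip_force": force on a finger pad.
Only numpy, scipy, OpenCV 4.12 (cv2) and the standard library are available. Lean on these libraries where they do the work, as an engineer would, in place of code of your own. Each camera call takes 0.05 s, during which the arm holds its last target. There are 200 camera calls.

## Working session

There is one attempt and no reset: what is moved stays moved. The work goes in short steps, Python scripts to look and compute and a shell command to move; the robot and the scene stay as the last step left them, time stands still between calls to the robot, and variables do not carry over. Pictures are saved under pics/ and viewed, at most 12 in all, crops included, and the job is handed in when it is done.

```bash
ls; mkdir -p pics
cat > h.py <<'E'
import numpy as np,cv2
from rig import robot,cams
def grab(n):
    c=cams.camera(n); np.savez(f'{n}.npz',**{k:np.asarray(v) for k,v in c.items()}); return c
def cloud(c):
    d=np.asarray(c['depth']);h,w=d.shape;f=h/2/np.tan(np.radians(float(c['fov_y']))/2)
    u,v=np.meshgrid(np.arange(w),np.arange(h))
    P=np.stack([(u-c['cx'])*d/f,(v-c['cy'])*d/f,d,np.ones_like(d)],-1)
    W=P@np.linalg.inv(c['view']).T; W=W[...,:3]; W[d<=0]=np.nan; return W
E
python3 - <<'E'
from h import *
for n in('scene','top'):
    c=grab(n);cv2.imwrite(f'pics/{n}0.png',c['color']);print(n,c['fov_y'],np.linalg.inv(c['view']).round(3).tolist())
o=robot.get_obs();print(o)
E
```

```text
pics
scene 55.77708641277221 [[0.996, 0.04, -0.08, 0.603], [0.087, -0.638, 0.765, -0.697], [-0.021, -0.769, -0.639, 0.751], [0.0, 0.0, 0.0, 1.0]]
top 50.44756447529501 [[-0.019, -0.991, 0.133, 0.369], [-1.0, 0.017, -0.013, 0.048], [0.011, -0.134, -0.991, 1.266], [0.0, 0.0, 0.0, 1.0]]
{'time': 0.1, 'q': array([-1.34749829e+00,  5.28355441e-01,  1.43377075e+00, -5.67661143e-05,
        1.18140699e+00, -1.78515514e-01]), 'joint_velocities': array([ 0.00014958, -0.00179534, -0.00357931, -0.00034946,  0.00327581,
       -0.00095287]), 'joint_torque': array([-3.67733410e-04, -4.40985703e+01, -1.77150214e+01,  6.34072674e-02,
        5.33514738e-02, -4.84144573e-05]), 'position': array([ 0.24429255, -0.57459579,  0.23868146]), 'tool_rot': array([ 9.79883409e-01,  1.99568439e-01, -4.79648687e-05, -9.69431463e-04]), 'ft_force': array([ 0.37407065,  0.34263752, -0.51739304]), 'moment': array([-0.01698572, -0.02130269, -0.00361016]), 'grip_force': 0.0, 'grip_width': 0.08687032039401632}
```

View pics/scene0.png

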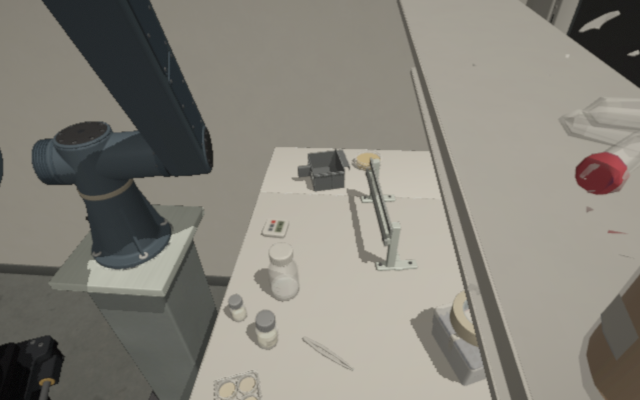

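View pics/top0.png

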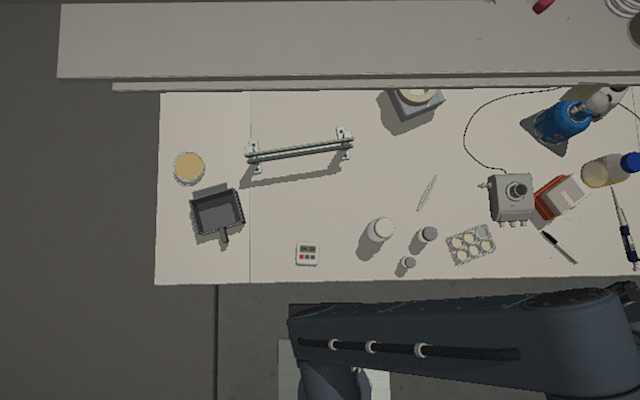

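The scene view shows the bin at (325,170) with its fin to the left, the rail stand at (380,215), the bottle at (283,272) and the larger vial at (266,330). In the top view they are at: bin (217,210), fin (224,237), rail from (250,155) to (350,143), bottle (380,230), vial (427,235).

Run:
```python
from h import *
T=dict(np.load('top.npz'));S=dict(np.load('scene.npz'))
WT,WS=cloud(T),cloud(S)
A=np.r_[WT.reshape(-1,3),WS.reshape(-1,3)]; A=A[~np.isnan(A[:,0])]
print('table z',np.nanmedian(WT[200:220,280:320,2]),np.nanmedian(WS[240:260,320:350,2]))
for n,W,(r0,r1,c0,c1) in [('rail',WT,(120,180,240,360)),('railS',WS,(150,270,355,410)),('bin',WT,(180,250,180,250)),('binS',WS,(140,195,295,352)),('vial',WT,(220,255,410,440)),('vialS',WS,(305,355,250,285)),('bot',WT,(210,250,355,400)),('botS',WS,(240,305,265,305))]:
    P=W[r0:r1,c0:c1].reshape(-1,3);P=P[~np.isnan(P[:,0])]
    P=P[P[:,2]>0.012];print(n,len(P),P.min(0).round(3),P.max(0).round(3),np.median(P,0).round(3))
    if 'rail' in n:
        Q=P[(abs(P[:,2]-0.148)<.008)]; 
        l=cv2.fitLine(Q[:,:2].astype(np.float32),cv2.DIST_HUBER,0,.01,.01).ravel();t=(Q[:,:2]-l[2:])@l[:2]
        print('  top',len(Q),l,t.min(),t.max(), (l[2:]+l[:2]*(t.min()+t.max())/2), 'deg',np.degrees(np.arctan2(l[1],l[0])),np.percentile((Q[:,:2]-l[2:])@[-l[1],l[0]],[1,50,99]))
    if 'via' in n or 'bot' in n:
        m=P[:,2].max();Q=P[P[:,2]>m-.008];print('  cap',len(Q),cv2.minEnclosingCircle(Q[:,:2].astype(np.float32)))
    if 'bin' in n:
        for z0,z1 in((.052,.09),(.03,.09)):
            Q=P[(P[:,2]>z0)&(P[:,2]<z1)];print('  rim',len(Q),cv2.minAreaRect(Q[:,:2].astype(np.float32)))
np.save('bin.npy',np.r_[WT[180:250,180:250].reshape(-1,3),WS[140:195,295:352].reshape(-1,3)])
# crops upscaled
a=cv2.resize(T['color'][120:260,180:360],None,fx=4,fy=4,interpolation=cv2.INTER_CUBIC);cv2.imwrite('pics/topcrop.png',a)
```

```text
table z -3.0348863948592708e-05 0.0012269899538770446
rail 1177 [ 0.64  -0.064  0.012] [0.774 0.234 0.154] [0.675 0.088 0.116]
  top 433 [ 0.13880713 -0.99031943  0.67886287  0.09806784] -0.13626074710733127 0.15955097182751465 [0.68047929 0.08653546] deg -82.02117 [-0.00609635 -0.00123089  0.01997942]
railS 1699 [ 0.616 -0.066  0.012] [0.761 0.465 0.154] [0.682 0.051 0.11 ]
  top 377 [ 0.14595513 -0.9892912   0.6811544   0.06407955] -0.17124520204062807 0.12739561526792417 [0.67795433 0.08576956] deg -81.60741 [-0.00421271  0.00064333  0.0224493 ]
bin 1100 [0.428 0.251 0.012] [0.617 0.436 0.079] [0.546 0.334 0.06 ]
  rim 723 ((0.5083444714546204, 0.3249501883983612), (0.16276635229587555, 0.13588453829288483), 15.289313316345215)
  rim 939 ((0.5078903436660767, 0.32482606172561646), (0.16370789706707, 0.13588453829288483), 15.289312362670898)
binS 1413 [0.389 0.25  0.012] [0.6  0.55 0.08] [0.52  0.316 0.045]
  rim 540 ((0.5070779323577881, 0.32555168867111206), (0.16202327609062195, 0.13991138339042664), 15.490894317626953)
  rim 990 ((0.5067570209503174, 0.3254627585411072), (0.162689208984375, 0.13991138339042664), 15.490896224975586)
vial 285 [ 0.417 -0.292  0.015] [ 0.463 -0.251  0.099] [ 0.439 -0.266  0.087]
  cap 74 ((0.44168853759765625, -0.27432772517204285), 0.019083742052316666)
vialS 740 [ 0.418 -0.297  0.012] [ 0.463 -0.254  0.095] [ 0.445 -0.286  0.07 ]
  cap 274 ((0.4411281943321228, -0.27336564660072327), 0.020243221893906593)
bot 574 [ 0.421 -0.17   0.012] [ 0.489 -0.103  0.147] [ 0.451 -0.129  0.139]
  cap 269 ((0.45533648133277893, -0.13822533190250397), 0.026149502024054527)
botS 1466 [ 0.422 -0.174  0.012] [ 0.49  -0.111  0.146] [ 0.46  -0.159  0.093]
  cap 351 ((0.4549107551574707, -0.1373053938150406), 0.027223734185099602)
```

View pics/topcrop.png

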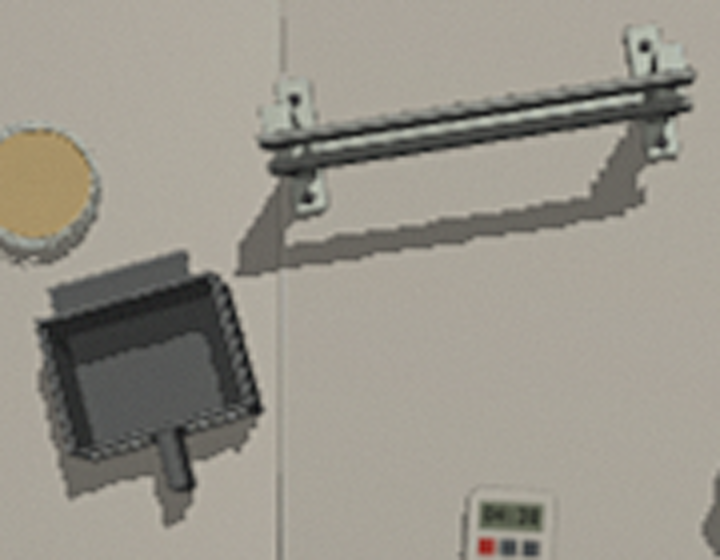

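The crop confirms that the bin's fin is at the bottom (front), its lip at the top (back), and that the rail with both posts is clear. Next I refine the rail fit without the posts and work out the approach shift.

```bash
cat >> h.py <<'E'
def to(x,y,z,yaw=None):
    from scipy.spatial.transform import Rotation as R
    o=robot.get_obs();M=R.from_quat(o['tool_rot']).as_matrix();ph=np.degrees(np.arctan2(M[1,0],M[0,0]))
    print('t',round(o['time'],2),'pos',o['position'].round(4),'yaw',ph.round(2),'F',np.round(o['ft_force'],1),'grip',round(o['grip_width'],4),round(float(o['grip_force']),1))
    print('shift cm',(M.T@(np.array([x,y,z])-o['position'])*100).round(2),'twist',None if yaw is None else round(ph-yaw,2))
E
python3 - <<'E'
from h import *
for n in('top','scene'):
    W=cloud(dict(np.load(n+'.npz'))).reshape(-1,3)
    d=W-[.679,.086,.15];a=np.radians(8.1);X=d[:,0]*np.cos(a)+d[:,1]*np.sin(a);Y=-d[:,0]*np.sin(a)+d[:,1]*np.cos(a)
    m=(abs(Y)<.12)&(abs(X)<.012)&(abs(d[:,2])<.01)
    p=np.polyfit(Y[m],X[m],1);print(n,m.sum(),p,np.percentile(X[m],[2,98]),np.percentile(d[m,2],[5,50,95]))
    m=(abs(X)<.014)&(abs(d[:,2])<.02);print('Yext',np.percentile(Y[m],[.5,99.5]))
to(.444,.3077,.2,15.4)
to(.444,-.1,.26,15.4)
E
```

```text
top 261 [-0.00014539 -0.00062892] [-0.00350015  0.00305135] [-0.00756095 -0.00136672  0.00261064]
Yext [-0.77907191  0.46127501]
scene 203 [-0.00051757 -0.00151096] [-0.00383442  0.00236405] [-0.00852338  0.00046809  0.00282951]
Yext [-0.14953175  0.4655725 ]
t 0.1 pos [ 0.2443 -0.5746  0.2387] yaw 23.02 F [ 0.4  0.3 -0.5] grip 0.0869 0.0
shift cm [ 52.89 -73.38   4.02] twist 7.62
t 0.1 pos [ 0.2443 -0.5746  0.2387] yaw 23.02 F [ 0.4  0.3 -0.5] grip 0.0869 0.0
shift cm [ 36.94 -35.87  -2.05] twist 7.62
```

```bash
python3 -m pendant '[{"jaw":1,"linear":[2.8,-2.8,-0.2],"twist":0},{"jaw":1,"linear":[2.8,-2.8,-0.2],"twist":0},{"jaw":1,"linear":[2.8,-2.8,-0.2],"twist":0},{"jaw":1,"linear":[2.8,-2.8,-0.2],"twist":0},{"jaw":1,"linear":[2.8,-2.8,-0.2],"twist":0},{"jaw":1,"linear":[2.8,-2.8,-0.2],"twist":0},{"jaw":1,"linear":[2.8,-2.8,-0.2],"twist":0},{"jaw":1,"linear":[2.8,-2.8,-0.2],"twist":0},{"jaw":1,"linear":[2.8,-2.8,-0.2],"twist":0},{"jaw":1,"linear":[2.8,-2.8,-0.2],"twist":0},{"jaw":1,"linear":[2.8,-2.8,-0.2],"twist":3.8},{"jaw":1,"linear":[2.8,-2.8,-0.2],"twist":3.8}]'
python3 - <<'E'
from h import *
to(.444,.3077,.12,15.4)
E
```

```text
time: 1.1
position: [0.4243, -0.1334, 0.2635]
tool_rot: [0.991, 0.132, -0.0, -0.0]
ft_force: [0.2, -0.8, 0.2]
grip_width: 0.0868
grip_force: 0.0
t 1.1 pos [ 0.4243 -0.1334  0.2635] yaw 15.22 F [ 0.2 -0.8  0.2] grip 0.0868 0.0
shift cm [ 13.49 -42.03  14.37] twist -0.18
```

```bash
python3 -m pendant '[{"jaw":1,"linear":[1.1,-3.5,0],"twist":0},{"jaw":1,"linear":[1.1,-3.5,0],"twist":0},{"jaw":1,"linear":[1.1,-3.5,1],"twist":0},{"jaw":1,"linear":[1.1,-3.5,1],"twist":0},{"jaw":1,"linear":[1.1,-3.5,1.5],"twist":0},{"jaw":1,"linear":[1.1,-3.5,1.5],"twist":0},{"jaw":1,"linear":[1.1,-3.5,1.5],"twist":0},{"jaw":1,"linear":[1.1,-3.5,1.5],"twist":0},{"jaw":1,"linear":[1.1,-3.5,1.5],"twist":0},{"jaw":1,"linear":[1.1,-3.5,1.5],"twist":0},{"jaw":0.6,"linear":[1.2,-3.5,1.5],"twist":0},{"jaw":0.6,"linear":[1.2,-3.5,1.8],"twist":-0.2}]'
python3 - <<'E'
from h import *
to(.444,.3077,.042,15.4)
c=grab('top');cv2.imwrite('pics/t1.png',cv2.resize(c['color'][150:290,150:330],None,fx=4,fy=4))
E
```

```text
time: 2.1
position: [0.4419, 0.3069, 0.1198]
tool_rot: [0.991, 0.136, 0.0, -0.0]
ft_force: [1.5, -0.1, -0.3]
grip_width: 0.0797
grip_force: 0.0
t 2.1 pos [0.4419 0.3069 0.1198] yaw 15.64 F [ 1.5 -0.1 -0.3] grip 0.0797 0.0
shift cm [ 0.22 -0.02  7.78] twist 0.24
```

View pics/t1.png

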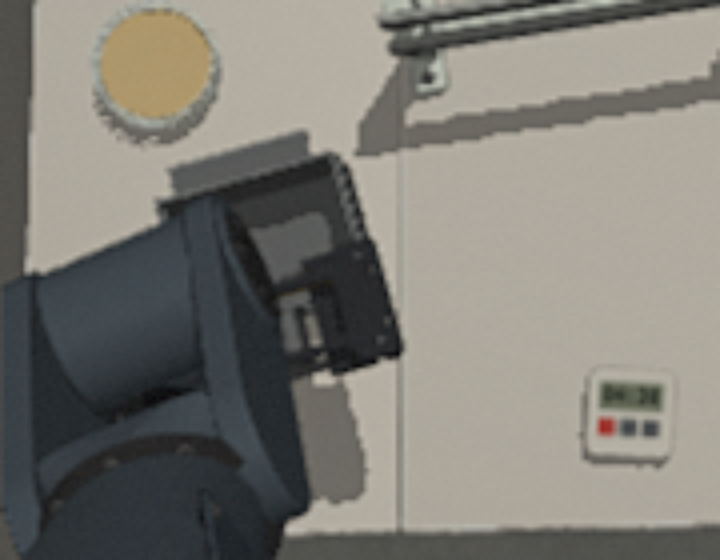

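The gripper is above the bin's front, with the fin under its jaws near (310,320). I'll descend and close.

```bash
python3 -m pendant '[{"jaw":0.6,"linear":[0.1,0,2],"twist":0},{"jaw":0.6,"linear":[0.1,0,2],"twist":0},{"jaw":0.6,"linear":[0,0,2],"twist":0},{"jaw":0.6,"linear":[0,0,1.8],"twist":0},{"jaw":0.6,"linear":[0,0,0],"twist":0},{"jaw":0,"linear":[0,0,0],"twist":0},{"jaw":0,"linear":[0,0,0],"twist":0},{"jaw":0,"linear":[0,0,0],"twist":0},{"jaw":0,"linear":[0,0,0],"twist":0},{"jaw":0,"linear":[0,0,0],"twist":0},{"jaw":0,"linear":[0,0,0],"twist":0},{"jaw":0,"linear":[0,0,0],"twist":0}]' 8
python3 - <<'E'
from h import *
to(.444,.3077,.042,15.4)
E
```

```text
time: 3.15
position: [0.4443, 0.3056, 0.0431]
tool_rot: [0.991, 0.136, 0.0, -0.0]
ft_force: [-0.8, 0.5, 2.3]
grip_width: 0.0142
grip_force: 7.9
t 3.15 pos [0.4443 0.3056 0.0431] yaw 15.62 F [-0.8  0.5  2.3] grip 0.0142 7.9
shift cm [ 0.02 -0.21  0.11] twist 0.22
```

```bash
python3 -m pendant '[{"jaw":0,"linear":[0.2,0,-0.6],"twist":0},{"jaw":0,"linear":[0.25,0,-0.6],"twist":0},{"jaw":0,"linear":[0.25,0,-0.6],"twist":0},{"jaw":0,"linear":[0.3,0,-0.6],"twist":0},{"jaw":0,"linear":[0.3,0,-0.55],"twist":0},{"jaw":0,"linear":[0.35,0,-0.55],"twist":0},{"jaw":0,"linear":[0.35,0,-0.5],"twist":0},{"jaw":0,"linear":[0.4,0,-0.5],"twist":0},{"jaw":0,"linear":[0,0,0],"twist":0},{"jaw":0,"linear":[0,0,0],"twist":0}]' 8;python3 -m pendant '[{"jaw":0,"linear":[0,0,0],"twist":0},{"jaw":0,"linear":[0,0,0],"twist":0},{"jaw":0,"linear":[0,0,0],"twist":0}]' 60
python3 - <<'E'
from h import *
to(.444,.3077,.042,15.4)
c=grab('scene');cv2.imwrite('pics/s1.png',cv2.resize(c['color'][90:230,250:430],None,fx=4,fy=4))
W=cloud(c)[120:200,285:360].reshape(-1,3)
d=W-[.444,.3056,0];a=np.radians(15.5);X=d[:,0]*np.cos(a)+d[:,1]*np.sin(a);Y=-d[:,0]*np.sin(a)+d[:,1]*np.cos(a)
m=(abs(Y+.063)<.008)&(X>.03)&(X<.16)&(d[:,2]>.004)
for x in np.arange(.03,.17,.01):
    k=m&(abs(X-x)<.005)
    if k.any():print(round(x,3),k.sum(),W[k,2].min().round(4),W[k,2].max().round(4))
E
```

```text
time: 3.98
position: [0.4685, 0.3123, 0.0881]
tool_rot: [0.991, 0.136, 0.001, -0.0]
ft_force: [-0.4, 0.4, 0.2]
grip_width: 0.0138
grip_force: 8.0
time: 4.23
position: [0.4681, 0.3122, 0.0878]
tool_rot: [0.991, 0.136, 0.001, -0.0]
ft_force: [1.0, 0.4, 0.7]
grip_width: 0.0135
grip_force: 60.0
t 4.23 pos [0.4681 0.3122 0.0878] yaw 15.63 F [1.  0.4 0.7] grip 0.0135 60.0
shift cm [-2.46 -0.21  4.57] twist 0.23
0.03 3 0.1838 0.1858
0.04 23 0.0042 0.1859
0.05 45 0.0347 0.1861
0.06 60 0.0279 0.1844
0.07 61 0.0261 0.0977
0.08 63 0.0041 0.0918
0.09 61 0.0163 0.0891
0.1 54 0.0053 0.0865
0.11 59 0.0043 0.0807
0.12 53 0.0076 0.0785
0.13 50 0.0086 0.0733
0.14 31 0.025 0.0686
0.15 15 0.0041 0.0722
0.16 1 0.0693 0.0693
```

View pics/s1.png

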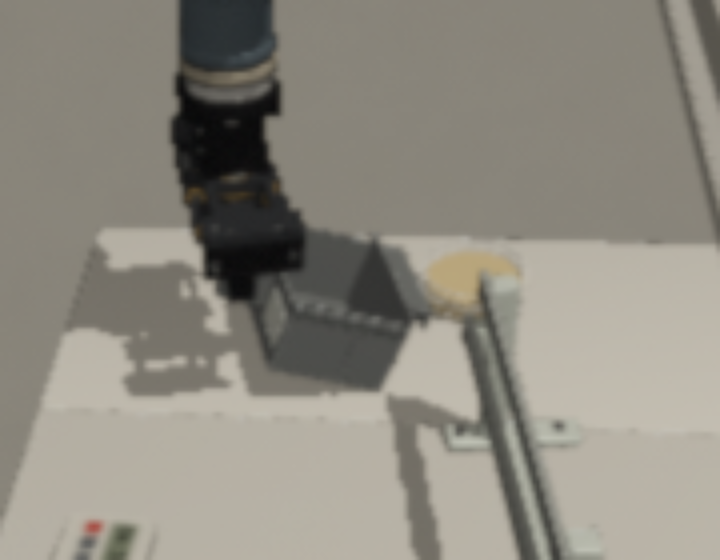

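The picture shows the bin tipped front-up in the jaws with its rear edge on the bench; the rim slope in depth gives about 22°. I'll lift, then check for slip.

```bash
python3 -m pendant '[{"jaw":0,"linear":[0,0,-0.5],"twist":0},{"jaw":0,"linear":[0,0,-1],"twist":0},{"jaw":0,"linear":[0,0,-1.5],"twist":0},{"jaw":0,"linear":[0,0,-1.5],"twist":0},{"jaw":0,"linear":[0,0,-1.5],"twist":0},{"jaw":0,"linear":[0,0,-1.5],"twist":0},{"jaw":0,"linear":[0,0,-1.5],"twist":0},{"jaw":0,"linear":[0,0,-1.5],"twist":0},{"jaw":0,"linear":[0,0,-1.5],"twist":0},{"jaw":0,"linear":[0,0,-1.5],"twist":0},{"jaw":0,"linear":[0,0,-1.0],"twist":0},{"jaw":0,"linear":[0,0,0],"twist":0}]' 60
cat >> h.py <<'E'
def binpose(c,p,yaw,q=None):
    """side-rim fit in the frame of TCP p with yaw deg: print tilt; also lip extents"""
    W=cloud(c).reshape(-1,3);W=W[~np.isnan(W[:,0])];d=W-p;a=np.radians(yaw)
    return np.stack([d[:,0]*np.cos(a)+d[:,1]*np.sin(a),-d[:,0]*np.sin(a)+d[:,1]*np.cos(a),d[:,2]],1)
def prof(L,y0,y1,x0=.03,x1=.17,z0=-.14,z1=.06):
    m=(L[:,1]>y0)&(L[:,1]<y1)&(L[:,2]>z0)&(L[:,2]<z1);out=[]
    for x in np.arange(x0,x1,.008):
        k=m&(abs(L[:,0]-x)<.004)
        if k.sum()>1:out.append((round(x*1e3),int(k.sum()),round(L[k,2].max()*1e3,1)))
    print(out)
E
python3 - <<'E'
from h import *
o=robot.get_obs();to(.518,.063,.24,8.1)
for n in('scene','top'):
    c=grab(n);L=binpose(c,o['position'],15.6);print(n);prof(L,-.068,-.058);prof(L,-.045,.045,.1,.18)
E
```

```text
time: 5.28
position: [0.4676, 0.3123, 0.2349]
tool_rot: [0.991, 0.136, 0.002, -0.0]
ft_force: [-0.2, 0.5, -1.9]
grip_width: 0.0135
grip_force: 60.0
t 5.28 pos [0.4676 0.3123 0.2349] yaw 15.63 F [-0.2  0.5 -1.9] grip 0.0135 60.0
shift cm [-1.86 25.36 -0.53] twist 7.53
scene
[(30, 56, np.float64(7.7)), (38, 53, np.float64(10.1)), (46, 61, np.float64(9.0)), (54, 66, np.float64(4.2)), (62, 57, np.float64(1.1)), (70, 53, np.float64(-0.6)), (78, 64, np.float64(-4.7)), (86, 57, np.float64(-8.5)), (94, 52, np.float64(-12.7)), (102, 60, np.float64(-17.4)), (110, 41, np.float64(-18.7)), (118, 19, np.float64(-22.5)), (126, 10, np.float64(-17.6))]
[(108, 7, np.float64(-53.5)), (116, 44, np.float64(-33.1)), (124, 75, np.float64(-15.1)), (132, 33, np.float64(-17.1)), (140, 40, np.float64(-19.6)), (148, 16, np.float64(-22.7))]
top
[(62, 10, np.float64(-2.4)), (70, 14, np.float64(-4.2)), (78, 16, np.float64(-7.0)), (86, 14, np.float64(-10.3)), (94, 19, np.float64(-12.2)), (102, 14, np.float64(-16.2)), (110, 12, np.float64(-19.7)), (118, 12, np.float64(-25.4)), (126, 11, np.float64(-17.0))]
[(100, 87, np.float64(-71.9)), (108, 114, np.float64(-51.2)), (116, 119, np.float64(-32.5)), (124, 120, np.float64(-16.7)), (132, 71, np.float64(-17.7)), (140, 95, np.float64(-20.8)), (148, 53, np.float64(-25.1))]
```

```bash
python3 -m pendant '[{"jaw":0,"linear":[0,0.8,-0.5],"twist":0},{"jaw":0,"linear":[0,1.6,-0.5],"twist":0},{"jaw":0,"linear":[0,2.4,-0.5],"twist":0},{"jaw":0,"linear":[0,3,0],"twist":0},{"jaw":0,"linear":[0,3,0],"twist":0},{"jaw":0,"linear":[0,3,0],"twist":0},{"jaw":0,"linear":[0,3,0],"twist":0},{"jaw":0,"linear":[0,3,0],"twist":0},{"jaw":0,"linear":[0,2.8,0],"twist":0},{"jaw":0,"linear":[0,2,0],"twist":0},{"jaw":0,"linear":[0,1,0],"twist":0},{"jaw":0,"linear":[0,0,0],"twist":0}]' 60;  python3 -m pendant '[{"jaw":0,"linear":[0,0,0],"twist":1.5},{"jaw":0,"linear":[0,0,0],"twist":2},{"jaw":0,"linear":[0,0,0],"twist":2},{"jaw":0,"linear":[0,0,0],"twist":2},{"jaw":0,"linear":[0,0,0],"twist":0},{"jaw":0,"linear":[0,0,0],"twist":0}]'
python3 - <<'E'
from h import *
o=robot.get_obs();to(.5488,.0673,.24,8.1)
for n in('scene','top'):
    c=grab(n);L=binpose(c,o['position'],8.1);print(n);prof(L,-.068,-.058);prof(L,-.045,.045,.1,.18)
    k=(L[:,2]>-.035)&(L[:,0]>.118)&(L[:,0]<.18)&(abs(L[:,1])<.08)&(L[:,2]<.0)&(L[:,2]>-.032);Q=L[k];print(Q[:,:2].min(0),Q[:,:2].max(0),cv2.minAreaRect(Q[:,:2].astype(np.float32)))
    if n=='scene':cv2.imwrite('pics/s2.png',cv2.resize(c['color'][120:290,280:460],None,fx=3.5,fy=3.5))
E
```

```text
time: 6.38
position: [0.5364, 0.063, 0.2469]
tool_rot: [0.991, 0.134, -0.001, 0.0]
ft_force: [-0.4, -0.6, -2.4]
grip_width: 0.0134
grip_force: 60.0
time: 6.88
position: [0.5354, 0.0665, 0.2472]
tool_rot: [0.997, 0.072, -0.001, -0.0]
ft_force: [0.3, -0.2, -1.7]
grip_width: 0.0134
grip_force: 60.0
t 6.88 pos [0.5354 0.0665 0.2472] yaw 8.25 F [ 0.3 -0.2 -1.7] grip 0.0134 60.0
shift cm [1.34 0.11 0.72] twist 0.15
scene
[(30, 83, np.float64(5.8)), (38, 79, np.float64(10.6)), (46, 87, np.float64(7.7)), (54, 84, np.float64(4.4)), (62, 83, np.float64(0.8)), (70, 82, np.float64(-2.0)), (78, 83, np.float64(-5.0)), (86, 83, np.float64(-9.3)), (94, 82, np.float64(-12.1)), (102, 77, np.float64(-15.1)), (110, 56, np.float64(-17.0)), (118, 31, np.float64(-20.2)), (126, 14, np.float64(-18.6)), (134, 8, np.float64(-132.8)), (142, 13, np.float64(-95.8))]
[(100, 6, np.float64(-69.7)), (108, 40, np.float64(-53.9)), (116, 83, np.float64(-34.8)), (124, 112, np.float64(-16.4)), (132, 99, np.float64(-18.1)), (140, 149, np.float64(-20.5)), (148, 55, np.float64(-24.2))]
[ 0.11822285 -0.06744954] [0.14837472 0.06567681] ((0.13372014462947845, -0.0007856488227844238), (0.029664184898138046, 0.13307499885559082), 0.5869320631027222)
top
[(70, 6, np.float64(-26.1)), (78, 4, np.float64(-7.0)), (94, 2, np.float64(-14.3)), (118, 7, np.float64(-22.8)), (126, 13, np.float64(-18.7))]
[(124, 28, np.float64(-17.3)), (132, 57, np.float64(-14.8)), (140, 90, np.float64(-19.9)), (148, 60, np.float64(-22.8))]
[ 0.11892307 -0.06635354] [0.14977163 0.04779523] ((0.14115208387374878, -0.010120529681444168), (0.11675770580768585, 0.027426179498434067), 81.44151306152344)
```

View pics/s2.png

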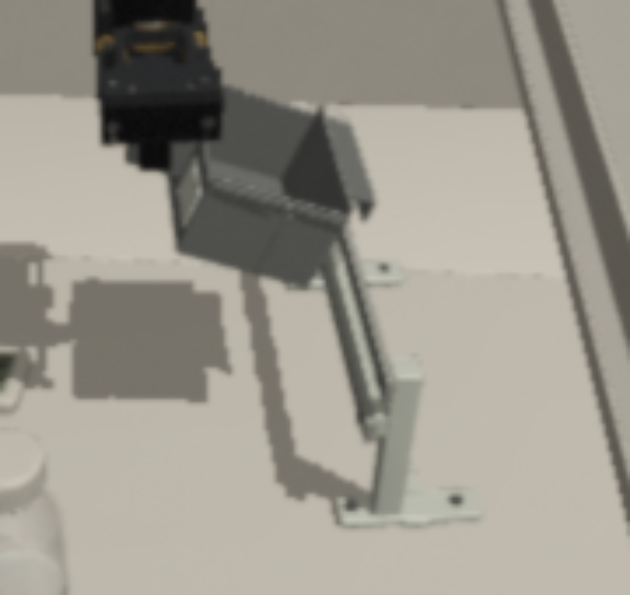

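The bin is tipped 21–22°, square to the rail and with its lip right above the upper rail, toe near (365,212). I'll move it forward and lower it behind the rail.

```bash
python3 -m pendant '[{"jaw":0,"linear":[0.5,0.1,0],"twist":0},{"jaw":0,"linear":[0.8,0,0.5],"twist":0},{"jaw":0,"linear":[0,0,1],"twist":0},{"jaw":0,"linear":[0,0,1],"twist":0},{"jaw":0,"linear":[0,0,1],"twist":0},{"jaw":0,"linear":[0,0,0.6],"twist":0},{"jaw":0,"linear":[0,0,0.4],"twist":0},{"jaw":0,"linear":[0,0,0],"twist":0},{"jaw":0,"linear":[0,0,0],"twist":0}]'
python3 - <<'E'
from h import *
o=robot.get_obs();to(.5483,.0672,.1805,8.1)
c=grab('scene');cv2.imwrite('pics/s3.png',cv2.resize(c['color'][160:250,330:420],None,fx=6,fy=6,interpolation=cv2.INTER_CUBIC))
L=binpose(c,o['position'],8.1);prof(L,-.068,-.058);prof(L,-.045,.045,.1,.18)
E
```

```text
time: 7.73
position: [0.549, 0.0662, 0.2022]
tool_rot: [0.997, 0.071, -0.0, -0.0]
ft_force: [0.0, -0.4, -2.6]
grip_width: 0.0137
grip_force: 60.0
t 7.73 pos [0.549  0.0662 0.2022] yaw 8.12 F [ 0.  -0.4 -2.6] grip 0.0137 60.0
shift cm [-0.06 -0.11  2.17] twist 0.02
[(30, 58, np.float64(4.0)), (38, 81, np.float64(11.7)), (46, 81, np.float64(8.6)), (54, 76, np.float64(5.2)), (62, 74, np.float64(0.1)), (70, 76, np.float64(-2.4)), (78, 74, np.float64(-5.6)), (86, 75, np.float64(-9.0)), (94, 73, np.float64(-13.5)), (102, 72, np.float64(-15.5)), (110, 52, np.float64(-17.2)), (118, 39, np.float64(-22.5)), (126, 24, np.float64(-18.4)), (134, 3, np.float64(-49.6))]
[(100, 14, np.float64(-71.6)), (108, 46, np.float64(-53.4)), (116, 98, np.float64(-34.4)), (124, 126, np.float64(-17.0)), (132, 69, np.float64(-17.5)), (140, 62, np.float64(-20.1)), (148, 34, np.float64(-24.0))]
```

View pics/s3.png

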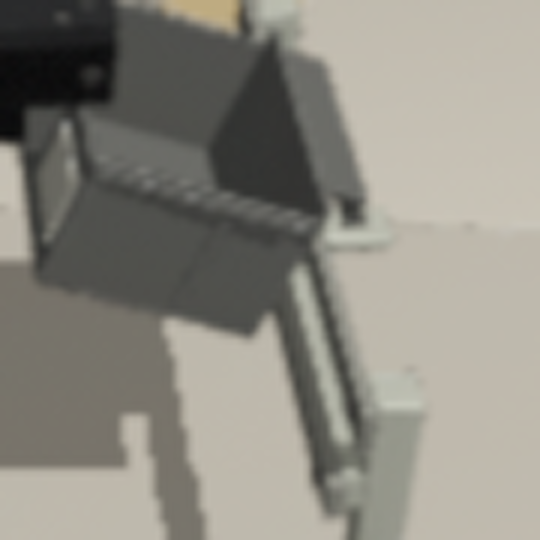

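The lip's slot, near (342,210), lines up above the rail running up from (375,395), so I'll lower in small steps.

```bash
python3 -m pendant '[{"jaw":0,"linear":[0,0,0.4],"twist":0},{"jaw":0,"linear":[0,0,0.4],"twist":0},{"jaw":0,"linear":[0,0,0.4],"twist":0},{"jaw":0,"linear":[0,0,0.3],"twist":0},{"jaw":0,"linear":[0,0,0],"twist":0}]'; python3 -m pendant '[{"jaw":0,"linear":[0,0,0.3],"twist":0},{"jaw":0,"linear":[0,0,0.3],"twist":0},{"jaw":0,"linear":[0,0,0],"twist":0},{"jaw":0,"linear":[0,0,0],"twist":0}]'
python3 - <<'E'
from h import *
o=robot.get_obs();to(.5483,.0672,.1805,8.1)
c=grab('scene');cv2.imwrite('pics/s4.png',cv2.resize(c['color'][160:250,330:420],None,fx=6,fy=6,interpolation=cv2.INTER_CUBIC))
L=binpose(c,o['position'],8.1);prof(L,-.068,-.058);prof(L,-.045,.045,.1,.18)
E
```

```text
time: 8.2
position: [0.5486, 0.0662, 0.1867]
tool_rot: [0.997, 0.071, -0.001, -0.0]
ft_force: [-0.1, 0.7, -2.0]
grip_width: 0.0135
grip_force: 60.0
time: 8.53
position: [0.549, 0.0662, 0.1813]
tool_rot: [0.997, 0.071, -0.0, -0.0]
ft_force: [0.7, 0.3, -1.3]
grip_width: 0.0135
grip_force: 60.0
t 8.53 pos [0.549  0.0662 0.1813] yaw 8.12 F [ 0.7  0.3 -1.3] grip 0.0135 60.0
shift cm [-0.06 -0.11  0.08] twist 0.02
[(30, 58, np.float64(5.0)), (38, 74, np.float64(10.9)), (46, 74, np.float64(7.4)), (54, 74, np.float64(5.2)), (62, 72, np.float64(1.5)), (70, 72, np.float64(-1.3)), (78, 71, np.float64(-6.3)), (86, 69, np.float64(-8.0)), (94, 71, np.float64(-10.5)), (102, 69, np.float64(-15.3)), (110, 50, np.float64(-17.4)), (118, 37, np.float64(-21.0)), (126, 23, np.float64(-19.4)), (134, 4, np.float64(-29.4))]
[(100, 13, np.float64(-75.6)), (108, 51, np.float64(-51.6)), (116, 95, np.float64(-33.4)), (124, 108, np.float64(-16.5)), (132, 56, np.float64(-17.3)), (140, 66, np.float64(-20.7)), (148, 33, np.float64(-23.1))]
```

View pics/s4.png

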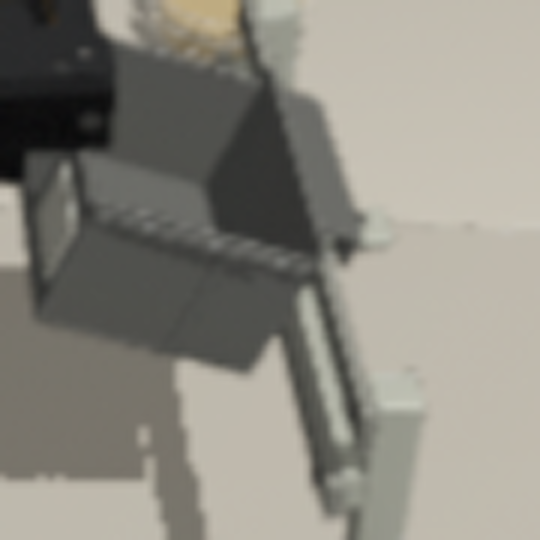

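The toe has gone down behind the rail, with the rail entering the slot near (335,265), and there is no contact force. I'll settle a little lower, then swing the front down with a light grip that lets the fin pivot.

```bash
python3 -m pendant '[{"jaw":0,"linear":[0,0,0.3],"twist":0},{"jaw":0,"linear":[0,0,0],"twist":0},{"jaw":0,"linear":[0,0,0],"twist":0}]'; python3 -m pendant '[{"jaw":0,"linear":[-0.1,0,0.4],"twist":0},{"jaw":0,"linear":[-0.1,0,0.5],"twist":0},{"jaw":0,"linear":[-0.1,0,0.5],"twist":0},{"jaw":0,"linear":[-0.1,0,0.4],"twist":0},{"jaw":0,"linear":[-0.1,0,0.4],"twist":0},{"jaw":0,"linear":[-0.1,0,0.4],"twist":0},{"jaw":0,"linear":[0,0,0],"twist":0},{"jaw":0,"linear":[0,0,0],"twist":0}]' 10
python3 - <<'E'
from h import *
o=robot.get_obs();to(.678-.1395*.99,.0857-.1395*.141,.1225,8.1)
c=grab('scene')
L=binpose(c,o['position'],8.1);prof(L,-.068,-.058);prof(L,-.045,.045,.1,.18)
E
```

```text
time: 8.83
position: [0.549, 0.0662, 0.1784]
tool_rot: [0.997, 0.071, -0.0, -0.0]
ft_force: [0.1, 0.6, -1.7]
grip_width: 0.0135
grip_force: 60.0
time: 9.5
position: [0.5426, 0.0653, 0.1521]
tool_rot: [0.997, 0.071, -0.001, -0.0]
ft_force: [1.0, 0.3, -1.8]
grip_width: 0.0136
grip_force: 10.0
t 9.5 pos [0.5426 0.0653 0.1521] yaw 8.12 F [ 1.   0.3 -1.8] grip 0.0136 10.0
shift cm [-0.26 -0.11  2.96] twist 0.02
[(30, 57, np.float64(14.8)), (38, 72, np.float64(16.7)), (46, 67, np.float64(16.0)), (54, 67, np.float64(14.0)), (62, 66, np.float64(11.9)), (70, 68, np.float64(10.2)), (78, 68, np.float64(7.6)), (86, 61, np.float64(7.8)), (94, 63, np.float64(6.0)), (102, 65, np.float64(2.6)), (110, 64, np.float64(1.9)), (118, 56, np.float64(2.0)), (126, 34, np.float64(6.2)), (134, 15, np.float64(3.7)), (142, 3, np.float64(-0.1))]
[(100, 18, np.float64(-57.9)), (108, 16, np.float64(-59.9)), (116, 64, np.float64(-30.0)), (124, 140, np.float64(7.3)), (132, 68, np.float64(7.4)), (140, 60, np.float64(5.6)), (148, 53, np.float64(3.5))]
```

```bash
python3 -m pendant '[{"jaw":0,"linear":[-0.1,0,0.4],"twist":0},{"jaw":0,"linear":[-0.1,0,0.4],"twist":0},{"jaw":0,"linear":[0,0,0.4],"twist":0},{"jaw":0,"linear":[-0.1,0,0.4],"twist":0},{"jaw":0,"linear":[0,0,0.4],"twist":0},{"jaw":0,"linear":[0,0,0.4],"twist":0},{"jaw":0,"linear":[0,0,0.3],"twist":0},{"jaw":0,"linear":[0,0,0.2],"twist":0},{"jaw":0,"linear":[0,0,0],"twist":0},{"jaw":0,"linear":[0,0,0],"twist":0}]' 8
python3 - <<'E'
from h import *
o=robot.get_obs();to(.678-.1395*.99,.0857-.1395*.141,.1225,8.1)
c=grab('scene')
L=binpose(c,o['position'],8.1);prof(L,-.068,-.058);prof(L,-.045,.045,.1,.18)
E
```

```text
time: 10.38
position: [0.5399, 0.0649, 0.1233]
tool_rot: [0.997, 0.071, -0.0, -0.0]
ft_force: [1.1, -0.4, -1.8]
grip_width: 0.0136
grip_force: 8.0
t 10.38 pos [0.5399 0.0649 0.1233] yaw 8.12 F [ 1.1 -0.4 -1.8] grip 0.0136 8.0
shift cm [ 0.02 -0.11  0.08] twist 0.02
[(30, 69, np.float64(23.8)), (38, 72, np.float64(25.1)), (46, 73, np.float64(23.9)), (54, 72, np.float64(24.8)), (62, 73, np.float64(26.1)), (70, 68, np.float64(24.3)), (78, 71, np.float64(23.9)), (86, 77, np.float64(24.7)), (94, 73, np.float64(25.9)), (102, 69, np.float64(24.6)), (110, 75, np.float64(26.5)), (118, 69, np.float64(24.8)), (126, 57, np.float64(31.5)), (134, 22, np.float64(29.2)), (142, 15, np.float64(30.5)), (150, 7, np.float64(-120.5)), (158, 5, np.float64(-120.6))]
[(100, 67, np.float64(-35.8)), (108, 68, np.float64(-35.4)), (116, 71, np.float64(-36.0)), (124, 219, np.float64(34.8)), (132, 114, np.float64(34.9)), (140, 120, np.float64(34.5)), (148, 68, np.float64(33.6)), (156, 2, np.float64(-123.6)), (164, 22, np.float64(-111.6)), (172, 24, np.float64(-111.4))]
```

It is level, so I'll release, rise clear and check.

```bash
python3 -m pendant '[{"jaw":0.5,"linear":[0,0,0],"twist":0},{"jaw":0.5,"linear":[0,0,0],"twist":0},{"jaw":0.5,"linear":[0,0,0],"twist":0},{"jaw":0.5,"linear":[0,0,0],"twist":0},{"jaw":0.5,"linear":[-0.3,0,-0.5],"twist":0},{"jaw":0.5,"linear":[0,0,-1.5],"twist":0},{"jaw":0.5,"linear":[0,0,-2.5],"twist":0},{"jaw":0.5,"linear":[0,0,-3],"twist":0},{"jaw":0.5,"linear":[0,0,-3],"twist":0},{"jaw":0.8,"linear":[0,0,-3],"twist":0},{"jaw":0.8,"linear":[0,0,0],"twist":0}]'
python3 - <<'E'
from h import *
p=np.array([.5399,.0649,.1233])
to(.445,-.05,.27,8.1)
c=grab('scene')
L=binpose(c,p,8.1);prof(L,-.068,-.058);prof(L,-.045,.045,.1,.18);prof(L,-.006,.006,-.02,.03)
cv2.imwrite('pics/s5.png',cv2.resize(c['color'][110:360,220:430],None,fx=2.4,fy=2.4,interpolation=cv2.INTER_CUBIC))
W=cloud(c)[305:355,250:285].reshape(-1,3);Q=W[W[:,2]>.08];print(cv2.minEnclosingCircle(Q[:,:2].astype(np.float32)),np.nanmax(W[:,2]))
E
```

```text
time: 11.35
position: [0.5407, 0.0643, 0.265]
tool_rot: [0.997, 0.071, 0.006, 0.001]
ft_force: [1.6, -0.4, 0.8]
grip_width: 0.0505
grip_force: 0.0
t 11.35 pos [0.5407 0.0643 0.265 ] yaw 8.14 F [ 1.6 -0.4  0.8] grip 0.0505 0.0
shift cm [-11.09   9.97  -0.61] twist 0.04
[(30, 68, np.float64(23.7)), (38, 71, np.float64(24.3)), (46, 77, np.float64(24.6)), (54, 75, np.float64(23.7)), (62, 73, np.float64(24.8)), (70, 69, np.float64(25.7)), (78, 72, np.float64(24.1)), (86, 75, np.float64(23.6)), (94, 71, np.float64(24.9)), (102, 70, np.float64(24.3)), (110, 71, np.float64(25.7)), (118, 69, np.float64(23.6)), (126, 61, np.float64(31.8)), (134, 21, np.float64(26.7)), (142, 15, np.float64(29.3)), (150, 6, np.float64(-120.3)), (158, 4, np.float64(-120.4))]
[(100, 65, np.float64(-34.1)), (108, 71, np.float64(-35.3)), (116, 69, np.float64(-35.6)), (124, 213, np.float64(35.5)), (132, 119, np.float64(34.6)), (140, 122, np.float64(34.1)), (148, 70, np.float64(32.8)), (156, 3, np.float64(-122.7)), (164, 23, np.float64(-110.5)), (172, 24, np.float64(-110.3))]
[(-20, 8, np.float64(-121.4)), (-12, 43, np.float64(18.6)), (-4, 40, np.float64(20.5)), (4, 48, np.float64(20.1)), (12, 42, np.float64(19.8)), (20, 43, np.float64(18.5)), (28, 32, np.float64(18.9))]
((0.44135740399360657, -0.27416783571243286), 0.02054389752447605) 0.09537913392105668
```

View pics/s5.png

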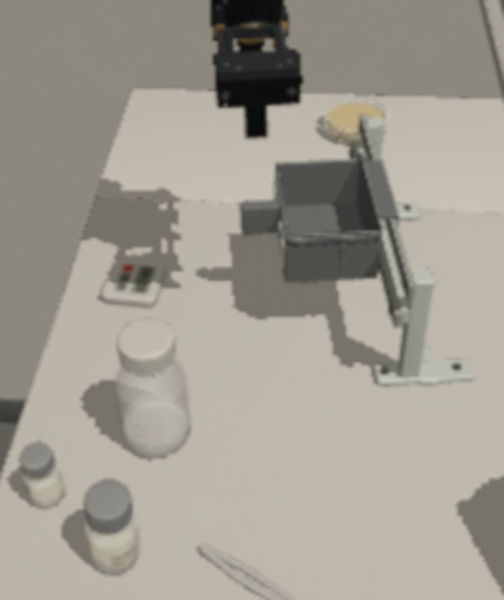

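The picture shows the bin hanging level on the rail at (325,220) with both bottles and the vials undisturbed; the larger vial is at (110,525). Now I fetch that one.

```bash
python3 -m pendant '[{"jaw":1,"linear":[-1.3,2.9,0],"twist":0},{"jaw":1,"linear":[-1.3,2.9,0],"twist":0},{"jaw":1,"linear":[-1.3,2.9,0],"twist":0},{"jaw":1,"linear":[-1.3,2.9,0],"twist":0},{"jaw":1,"linear":[-1.3,2.9,0],"twist":0},{"jaw":1,"linear":[-1.3,2.9,0],"twist":0},{"jaw":1,"linear":[-1.3,2.9,0],"twist":0},{"jaw":1,"linear":[-1.3,2.9,0],"twist":0},{"jaw":1,"linear":[-1.3,2.9,0],"twist":0},{"jaw":1,"linear":[-1.3,2.9,0],"twist":0},{"jaw":1,"linear":[-1.3,2.9,0],"twist":0},{"jaw":1,"linear":[-0.4,0.2,0],"twist":0}]';python3 -m pendant '[{"jaw":1,"linear":[0,0,1],"twist":-6},{"jaw":1,"linear":[0,0,1],"twist":-6},{"jaw":1,"linear":[0,0,1],"twist":-6},{"jaw":1,"linear":[0,0,1],"twist":-6},{"jaw":1,"linear":[0,0,1],"twist":-6},{"jaw":1,"linear":[0,0,1],"twist":-6},{"jaw":1,"linear":[0,0,1],"twist":-6},{"jaw":1,"linear":[0,0,1],"twist":-6},{"jaw":1,"linear":[0,0,1],"twist":-6},{"jaw":1,"linear":[0,0,1],"twist":-6},{"jaw":1,"linear":[0,0,0],"twist":0},{"jaw":1,"linear":[0,0,0],"twist":0}]'; python3 -c "
from h import *
to(.4407,-.274,.078,68)"
```

```text
time: 12.4
position: [0.436, -0.2788, 0.2575]
tool_rot: [0.998, 0.069, -0.0, 0.001]
ft_force: [-0.2, -0.1, 0.9]
grip_width: 0.0867
grip_force: 0.0
time: 13.4
position: [0.4363, -0.2728, 0.1575]
tool_rot: [0.829, 0.559, -0.0, -0.002]
ft_force: [0.1, -0.0, 0.4]
grip_width: 0.0869
grip_force: 0.0
t 13.4 pos [ 0.4363 -0.2728  0.1575] yaw 67.98 F [ 0.1 -0.   0.4] grip 0.0869 0.0
shift cm [0.05 0.48 7.95] twist -0.02
```

```bash
python3 -m pendant '[{"jaw":1,"linear":[0,0.5,1],"twist":0},{"jaw":1,"linear":[0,0,2.2],"twist":0},{"jaw":1,"linear":[0,0,2.2],"twist":0},{"jaw":1,"linear":[0,0,1.6],"twist":0},{"jaw":1,"linear":[0,0,1],"twist":0},{"jaw":1,"linear":[0,0,0],"twist":0},{"jaw":0,"linear":[0,0,0],"twist":0},{"jaw":0,"linear":[0,0,0],"twist":0},{"jaw":0,"linear":[0,0,0],"twist":0},{"jaw":0,"linear":[0,0,0],"twist":0},{"jaw":0,"linear":[0,0,0],"twist":0},{"jaw":0,"linear":[0,0,0],"twist":0}]' 20; python3 -c "
from h import *
to(.4407,-.274,.078,68)"
```

```text
time: 14.4
position: [0.442, -0.2761, 0.0791]
tool_rot: [0.828, 0.56, 0.0, 0.001]
ft_force: [0.6, 0.0, 0.2]
grip_width: 0.0547
grip_force: 0.0
t 14.4 pos [ 0.442  -0.2761  0.0791] yaw 68.11 F [0.6 0.  0.2] grip 0.0547 0.0
shift cm [ 0.15 -0.2   0.11] twist 0.11
```

```bash
python3 -m pendant '[{"jaw":0,"linear":[0,0,0],"twist":0},{"jaw":0,"linear":[0,0,0],"twist":0},{"jaw":0,"linear":[0,0,0],"twist":0},{"jaw":0,"linear":[0,0,0],"twist":0}]' 25; python3 -m pendant '[{"jaw":0,"linear":[0,0,-1],"twist":0},{"jaw":0,"linear":[0,0,-2],"twist":0},{"jaw":0,"linear":[0,0,-2],"twist":0},{"jaw":0,"linear":[0,0,-2],"twist":0},{"jaw":0,"linear":[0,0,-2],"twist":0},{"jaw":0,"linear":[0,0,-2],"twist":0},{"jaw":0,"linear":[0,0,-2],"twist":0},{"jaw":0,"linear":[0,0,-2],"twist":0},{"jaw":0,"linear":[0,0,-2],"twist":0},{"jaw":0,"linear":[0,0,-2],"twist":0},{"jaw":0,"linear":[0,0,-1],"twist":0},{"jaw":0,"linear":[0,0,0],"twist":0}]'; python3 -c "
from h import *
to(.65,-.1,.28,8.1)"
```

```text
time: 14.73
position: [0.4418, -0.2759, 0.0787]
tool_rot: [0.828, 0.56, 0.0, 0.0]
ft_force: [-0.1, -0.2, 1.7]
grip_width: 0.0388
grip_force: 24.7
time: 15.73
position: [0.4427, -0.2767, 0.2812]
tool_rot: [0.828, 0.56, 0.001, 0.003]
ft_force: [0.4, -0.3, -1.6]
grip_width: 0.0391
grip_force: 24.7
t 15.73 pos [ 0.4427 -0.2767  0.2812] yaw 68.13 F [ 0.4 -0.3 -1.6] grip 0.0391 24.7
shift cm [24.12 12.65  0.14] twist 60.03
```

```bash
python3 -m pendant '[{"jaw":0,"linear":[0,0,0],"twist":6},{"jaw":0,"linear":[0,0,0],"twist":6},{"jaw":0,"linear":[0,0,0],"twist":6},{"jaw":0,"linear":[0,0,0],"twist":6},{"jaw":0,"linear":[0,0,0],"twist":6},{"jaw":0,"linear":[0,0,0],"twist":6},{"jaw":0,"linear":[0,0,0],"twist":6},{"jaw":0,"linear":[0,0,0],"twist":6},{"jaw":0,"linear":[0,0,0],"twist":6},{"jaw":0,"linear":[0,0,0],"twist":6},{"jaw":0,"linear":[0,0,0],"twist":0}]';python3 -m pendant '[{"jaw":0,"linear":[1,-1.5,0],"twist":0},{"jaw":0,"linear":[2,-3,0],"twist":0},{"jaw":0,"linear":[2,-3,0],"twist":0},{"jaw":0,"linear":[2,-3,0],"twist":0},{"jaw":0,"linear":[2,-3,0],"twist":0},{"jaw":0,"linear":[2,-3,0],"twist":0},{"jaw":0,"linear":[2,-3,0],"twist":0},{"jaw":0,"linear":[2,-3,0],"twist":0},{"jaw":0,"linear":[2,-3,0],"twist":0},{"jaw":0,"linear":[2,-3,0],"twist":0},{"jaw":0,"linear":[2,-3,0],"twist":0},{"jaw":0,"linear":[1,-1,0],"twist":0}]'; python3 -m pendant '[{"jaw":0,"linear":[0,0,0],"twist":0},{"jaw":0,"linear":[0,0,0],"twist":0}]';python3 - <<'E'
from h import *
o=robot.get_obs();to(.6156,.0768,.163,8.1)
c=grab('scene');cv2.imwrite('pics/s6.png',cv2.resize(c['color'][90:260,270:440],None,fx=3.5,fy=3.5,interpolation=cv2.INTER_CUBIC))
L=binpose(c,o['position'],8.1)
for z in(-.07,-.06,-.05,-.04):
    k=(abs(L[:,2]-z)<.005)&(np.hypot(L[:,0],L[:,1])<.05);print(z,k.sum(),np.percentile(L[k,:2],[2,98],axis=0).round(4).tolist() if k.any() else'')
k=(np.hypot(L[:,0],L[:,1]+.0)<.03)&(L[:,2]<-.02)&(L[:,2]>-.1);print('lowest',np.percentile(L[k,2],[1,5]))
E
```

```text
time: 16.65
position: [0.441, -0.2753, 0.2771]
tool_rot: [0.998, 0.07, -0.001, -0.001]
ft_force: [-0.3, -0.2, -0.5]
grip_width: 0.0391
grip_force: 24.7
time: 17.65
position: [0.6141, 0.0816, 0.2773]
tool_rot: [0.997, 0.074, -0.0, -0.001]
ft_force: [0.1, -0.5, -1.3]
grip_width: 0.0389
grip_force: 24.7
time: 17.82
position: [0.613, 0.0775, 0.2772]
tool_rot: [0.997, 0.073, -0.001, 0.0]
ft_force: [-0.0, -0.4, -1.1]
grip_width: 0.0392
grip_force: 24.7
t 17.82 pos [0.613  0.0775 0.2772] yaw 8.34 F [-0.  -0.4 -1.1] grip 0.0392 24.7
shift cm [ 0.28  0.11 11.42] twist 0.24
-0.07 44 [[-0.0235, -0.0191], [0.0177, 0.0041]]
-0.06 61 [[-0.0221, -0.0207], [0.0196, -0.002]]
-0.05 57 [[-0.0222, -0.0207], [0.0185, -0.0022]]
-0.04 67 [[-0.0223, -0.0214], [0.0198, -0.0007]]
lowest [-0.07348401 -0.06990035]
```

View pics/s6.png

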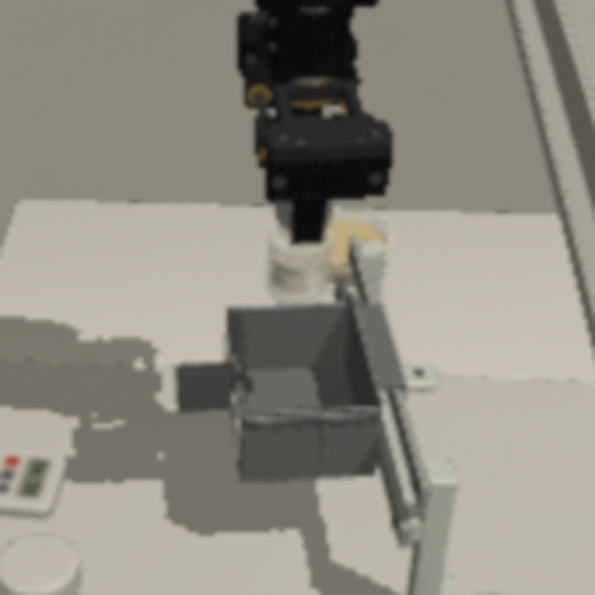

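The vial is upright in the jaws at (300,255), centred above the bin. I'll lower it into the bin.

```bash
python3 -m pendant '[{"jaw":0,"linear":[0.2,0.1,0.8],"twist":0},{"jaw":0,"linear":[0,0,1.5],"twist":0},{"jaw":0,"linear":[0,0,1.8],"twist":0},{"jaw":0,"linear":[0,0,1.8],"twist":0},{"jaw":0,"linear":[0,0,1.6],"twist":0},{"jaw":0,"linear":[0,0,1.2],"twist":0},{"jaw":0,"linear":[0,0,1],"twist":0},{"jaw":0,"linear":[0,0,0.6],"twist":0},{"jaw":0,"linear":[0,0,0.4],"twist":0},{"jaw":0,"linear":[0,0,0.3],"twist":0},{"jaw":0,"linear":[0,0,0],"twist":0},{"jaw":0,"linear":[0,0,0],"twist":0}]';python3 -m pendant '[{"jaw":0,"linear":[0,0,0.1],"twist":0},{"jaw":0,"linear":[0,0,0.1],"twist":0},{"jaw":0,"linear":[0,0,0],"twist":0},{"jaw":0,"linear":[0,0,0],"twist":0}]' 10
```

```text
time: 18.87
position: [0.6161, 0.0761, 0.169]
tool_rot: [0.997, 0.071, 0.0, 0.0]
ft_force: [0.6, -0.0, -0.9]
grip_width: 0.0388
grip_force: 24.7
time: 19.2
position: [0.6158, 0.0763, 0.1668]
tool_rot: [0.997, 0.071, 0.0, 0.0]
ft_force: [-0.3, -0.4, -1.1]
grip_width: 0.0395
grip_force: 9.9
```

```bash
python3 -m pendant '[{"jaw":0,"linear":[0,0,0.1],"twist":0},{"jaw":0,"linear":[0,0,0.1],"twist":0},{"jaw":0,"linear":[0,0,0],"twist":0}]' 10;python3 -m pendant '[{"jaw":0,"linear":[0,0,0.1],"twist":0},{"jaw":0,"linear":[0,0,0],"twist":0}]'
```

```text
time: 19.45
position: [0.6156, 0.0762, 0.1643]
tool_rot: [0.997, 0.071, -0.0, -0.0]
ft_force: [-0.8, -0.7, -0.6]
grip_width: 0.0396
grip_force: 9.9
time: 19.62
position: [0.6156, 0.0762, 0.1633]
tool_rot: [0.997, 0.071, -0.0, -0.0]
ft_force: [0.4, 0.8, -0.4]
grip_width: 0.0393
grip_force: 9.9
```

```bash
python3 -m pendant '[{"jaw":0,"linear":[0,0,0.1],"twist":0},{"jaw":0,"linear":[0,0,0],"twist":0},{"jaw":0,"linear":[0,0,0],"twist":0}]';python3 -m pendant '[{"jaw":0.55,"linear":[0,0,0],"twist":0},{"jaw":0.55,"linear":[0,0,0],"twist":0},{"jaw":0.55,"linear":[0,0,0],"twist":0},{"jaw":0.55,"linear":[0,0,0],"twist":0},{"jaw":0.55,"linear":[0,0,0],"twist":0},{"jaw":0.55,"linear":[0,0,-0.5],"twist":0},{"jaw":0.55,"linear":[0,0,-1],"twist":0},{"jaw":0.55,"linear":[0,0,-2],"twist":0},{"jaw":0.55,"linear":[0,0,-3],"twist":0},{"jaw":0.55,"linear":[0,0,-3],"twist":0},{"jaw":0.55,"linear":[0,0,-2],"twist":0},{"jaw":0.55,"linear":[0,0,0],"twist":0}]'
python3 - <<'E'
from h import *
c=grab('scene');cv2.imwrite('pics/s7.png',cv2.resize(c['color'][90:320,240:440],None,fx=2.6,fy=2.6,interpolation=cv2.INTER_CUBIC))
L=binpose(c,np.array([.5399,.0649,.1233]),8.1);prof(L,-.068,-.058)
k=(np.hypot(L[:,0]-.077,L[:,1])<.04)&(L[:,2]>.03)&(L[:,2]<.08);print('vial top',cv2.minEnclosingCircle(L[k,:2].astype(np.float32)),np.percentile(L[k,2],[50,95])+.1233)
E
```

```text
time: 19.87
position: [0.6159, 0.0762, 0.1627]
tool_rot: [0.997, 0.071, 0.0, 0.0]
ft_force: [-0.3, 0.2, 0.3]
grip_width: 0.0393
grip_force: 9.9
time: 20.87
position: [0.619, 0.0761, 0.2843]
tool_rot: [0.997, 0.071, 0.006, 0.001]
ft_force: [0.6, -0.3, 0.8]
grip_width: 0.0474
grip_force: 0.0
[(30, 70, np.float64(24.1)), (38, 72, np.float64(26.0)), (46, 74, np.float64(25.4)), (54, 71, np.float64(24.4)), (62, 71, np.float64(25.0)), (70, 72, np.float64(24.7)), (78, 69, np.float64(23.8)), (86, 76, np.float64(24.2)), (94, 73, np.float64(25.2)), (102, 70, np.float64(25.4)), (110, 71, np.float64(24.3)), (118, 70, np.float64(23.7)), (126, 57, np.float64(32.9)), (134, 21, np.float64(29.2)), (142, 13, np.float64(28.7)), (150, 9, np.float64(-119.9)), (158, 5, np.float64(-120.5))]
vial top ((0.07685258984565735, 0.0011982233263552189), 0.02039959654211998) [0.17437308 0.17737445]
```

View pics/s7.png

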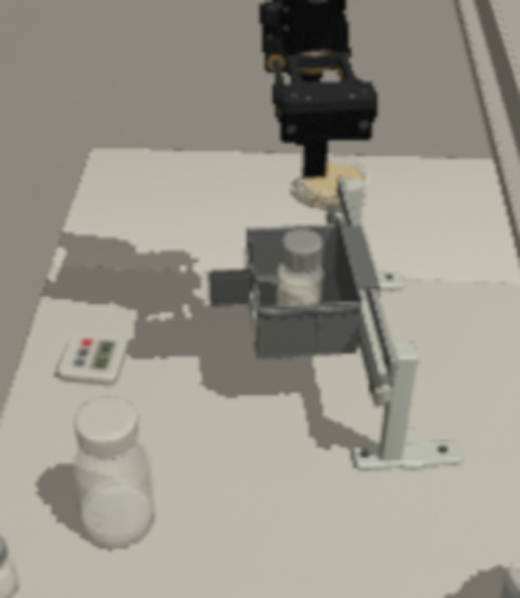

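The vial stands upright at (300,270) in the level hanging bin, the bottle at (110,470) is still standing, and the gripper is clear, so I'm handing in.

```bash
python3 -c "
from rig import robot
print(robot.hand_in())"
```

```text
the job is handed in; nothing more can be done
None
```

The job is handed in at about 21 s of the allowed 67 s: by my last camera check the bin hung level on the upper rail, the vial stood upright in it, the other bottle was still standing, and the gripper was clear; the hand-in call returned no verdict.

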